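# Set the bench power rail for the night

### The job

Closing time: on the bench power rail, switch off the socket of the plug-in fan heater and switch on the socket of the battery charger, so that the cells charge overnight. Press the rockers lightly with the fingertips (the far end, with the pip, is on), leave the switches of the dial timer and of the empty socket as they are, do not knock the plugged-in devices or disturb the tools lying about, and draw the hand clear.

Things in the scene. Friction and masses are not known exactly. Their poses are not given: they have to be found in the camera images.
- rail: Bench power rail screwed to the worktop: aluminium bar 324 mm long (y), 148 mm deep (x), top at 40 mm, with four grey modules 75 mm apart in varying order. Each has a white rocker at its near side, a socket behind it. Origin on the worktop at mid length, 63 mm from the near edge; x across the rail, away from the robot, y along it to the left, z up. Not to be shoved.
- heater_switch (a point): Middle of the white rocker of the fan heater (white block with louvres on top), 46 mm above the worktop; axes as the rail's. Rocker 41 (x) x 28 mm (y); two 20 mm faces meet here in a shallow V. The pressed face lies level at this height, the other's outer edge is 6 mm higher. The far face (+x, black pip) pressed = on, the near face = off. Press 14 mm from the middle.
- sw_heater (a joint): Rocker of the fan heater: 0 rad = off (near face down), 0.3 rad = on (far face down). A spring snaps it over past 0.15; that takes about 4 N and 3 mm at the raised edge. Beyond level it stands on a hard stop: do not press on. On at the start.
- charger_switch (a point): Middle of the white rocker of the battery charger (tray with four round cells), 46 mm above the worktop; axes as the rail's. Rocker 41 (x) x 28 mm (y); two 20 mm faces meet here in a shallow V. The pressed face lies level at this height, the other's outer edge is 6 mm higher. The far face (+x, black pip) pressed = on, the near face = off. Press 14 mm from the middle.
- sw_charger (a joint): Rocker of the battery charger: 0 rad = off (near face down), 0.3 rad = on (far face down). A spring snaps it over past 0.15; that takes about 4 N and 3 mm at the raised edge. Beyond level it stands on a hard stop: do not press on. Off at the start.
- timer_switch (a point): Middle of the white rocker of the dial timer (round dial ringed by tabs), 46 mm above the worktop; axes as the rail's. Rocker 41 (x) x 28 mm (y); two 20 mm faces meet here in a shallow V. The pressed face lies level at this height, the other's outer edge is 6 mm higher. The far face (+x, black pip) pressed = on, the near face = off. Press 14 mm from the middle.
- sw_timer (a joint): Rocker of the dial timer: 0 rad = off (near face down), 0.3 rad = on (far face down). A spring snaps it over past 0.15; that takes about 4 N and 3 mm at the raised edge. Beyond level it stands on a hard stop: do not press on. On or off at the start; it must stay so.
- spare_switch (a point): Middle of the white rocker of the empty socket (round recess, nothing in it), 46 mm above the worktop; axes as the rail's. Rocker 41 (x) x 28 mm (y); two 20 mm faces meet here in a shallow V. The pressed face lies level at this height, the other's outer edge is 6 mm higher. The far face (+x, black pip) pressed = on, the near face = off. Press 14 mm from the middle.
- sw_spare (a joint): Rocker of the empty socket: 0 rad = off (near face down), 0.3 rad = on (far face down). A spring snaps it over past 0.15; that takes about 4 N and 3 mm at the raised edge. Beyond level it stands on a hard stop: do not press on. On or off at the start; it must stay so.
- mod_heater: The grey module of the fan heater, a plate 74 mm (y) x 148 mm (x) x 10 mm on the rail. Origin under the plate, 30 mm above the worktop, 33 mm behind the middle of its rocker; axes as the rail's.
- mod_charger: The grey module of the battery charger, a plate 74 mm (y) x 148 mm (x) x 10 mm on the rail. Origin under the plate, 30 mm above the worktop, 33 mm behind the middle of its rocker; axes as the rail's.
- mod_timer: The grey module of the dial timer, a plate 74 mm (y) x 148 mm (x) x 10 mm on the rail. Origin under the plate, 30 mm above the worktop, 33 mm behind the middle of its rocker; axes as the rail's.
- mod_spare: The grey module of the empty socket, a plate 74 mm (y) x 148 mm (x) x 10 mm on the rail. Origin under the plate, 30 mm above the worktop, 33 mm behind the middle of its rocker; axes as the rail's.
- timer_far_edge (a point): Middle of the upper far edge of the rocker of the dial timer; it moves down 6 mm when that rocker is switched on. Not to be moved.
- spare_far_edge (a point): Middle of the upper far edge of the rocker of the empty socket; it moves down 6 mm when that rocker is switched on. Not to be moved.
- heater: The plug-in fan heater, fixed in its socket: white rounded block 72 x 66 mm (x, y), louvres and a small round wheel on top, 55 mm above the plate, the tallest device. Origin on the grey plate (40 mm above the worktop) at the middle of the socket, 81 mm behind the middle of its rocker; its front is 49 mm or more behind that. Axes as the rail's. Not to be knocked.
- charger: The plug-in battery charger, fixed in its socket: white tray 72 x 68 mm (x, y) with four round metal cells side by side, 40 mm above the plate. Origin on the grey plate (40 mm above the worktop) at the middle of the socket, 81 mm behind the middle of its rocker; its front is 49 mm or more behind that. Axes as the rail's. Not to be knocked.
- timer: The plug-in dial timer, fixed in its socket: white block 68 x 64 mm (x, y) with a round dial ringed by small tabs on top, 44 mm above the plate. Origin on the grey plate (40 mm above the worktop) at the middle of the socket, 81 mm behind the middle of its rocker; its front is 49 mm or more behind that. Axes as the rail's. Not to be knocked.
- driver_wood_mid (a point): Loose screwdriver with a wooden handle, 190 mm long, 28 mm thick, lying on the worktop in front of the rail. The point is its middle, 14 mm up. To be left alone.
- pliers_red_mid (a point): Loose pliers, 167 x 49 x 12 mm, lying flat to the right of the rail. The point is their middle, 6 mm up. To be left alone.
- sanding_block_mid (a point): Loose cork sanding block, 112 x 66 x 28 mm, lying to the left of the rail. The point is its middle, 14 mm up. To be left alone.

How it is judged:
By the outcome, as a careful person would: the job done as asked, in the order asked, and still so for the second after the job is handed in, with the robot touching nothing.
It also fails if it takes over 38 s, if anything falls off the work surface, if the arm or the gripper's body presses on something with over 40 N, if the wrist force passes 120 N, or if a joint passes its speed limit or range.

### The arm

A 7-joint arm with a two-finger parallel gripper is mounted at the origin on a cart in front of the work surface, level with it; the furniture and walls round the work are solid. World frame = base frame: x ahead of the robot, y to its left, z up, the work surface at z = 0. Lengths are in m, angles in rad, forces in N, time in s.
With the tool pointing down it reaches from about 0.4 to 0.85 m from the base axis. Payload 10.4 kg.
Tool frame: the origin (TCP) lies at the very end of the fingers, on their centre line; the grasp point (between the pads) lies 19 mm behind it; z points along the fingers, y is the direction in which the jaws open and shut (so a half turn about z gives the same grasp; the last joint's range is limited). The gripper opens to 85 mm and grips with 20 to 120 N. Pads are 22 mm wide; open, the fingers measure 114 mm over their backs; the gripper's body (76 mm by 85 mm) begins 54 mm behind the grasp point. The pads swing forward as they close: fully open they stand 13 mm farther back than shut.
Start: joints at [1.242, 0.332, -0.065, 1.46, 0.022, 1.35, -0.088], TCP at [0.188, -0.596, 0.231] pointing down, gripper open.
Joint ranges: [-2.6, 2.6], [-0.5, 2.12], [-1.47, 1.34], [0.16, 2.42], [-1.27, 4.41], [0.06, 2.06], [-2.6, 2.6]. Speed limits (rad/s): [2.22, 2.22, 2.79, 2.79, 3.14, 3.14, 3.14].

### API

Orientations are given as a unit quaternion [x, y, z, w].
In Python, from workcell import get_obs, camera, camera_info, hand_in gives the robot as it stands.
- The arm moves only by the tool move_arm, never from a script. Its argument "moves" is a list of rows, each a list of 3 entries, a list of its own where there are three numbers: the shift along the tool's x, y, z in units of 25 mm (1.0 is 25 mm), then the turn, a rotation vector about the tool's x, y, z in degrees, then the opening, from 0 (shut) to 1 (fully open). A call has 1 to 5 rows; each row shifts and turns the commanded pose from where the row before left it, along the tool's axes as they then stand; what a row does not reach is not made up. A row lasts 1/8 s, in which the tool goes at most 62.5 mm and 10.7 degrees, less where a joint would pass 70% of its speed; a pose out of reach is approached as far as the arm can. A call is refused whole if a number of a shift passes 1 or a number of a turn 10.7, either way. A call with a gripper value outside its range is refused whole. The fingers move at their own pace and stop on an object; "squeeze" is the grip in N (left out, the last holds). Time passes only in rows, so rows that do not move let the fingers close. It gives the time, the measured TCP pose, the force and the opening at its end, in the units of the state.
- get_obs(): the state, without advancing time (a new reading comes with each control period).
- camera(name): name is "side" or "top" or "wrist"; returns the picture (400x640x3 uint8, red, green, blue); there is no depth.
- camera_info(name): a dict with "fx", "fy", "cx", "cy" (pixels), "origin" and "rotation" of the camera in the world. Camera axes: x right, y down, z forward; pixel columns grow to the right and rows downward; lengths in m; the calibration is good to about 2 mm. A picture is of the moment at which its call begins: read the wrist's pose just before it. camera_info takes no time and is no camera call; for the wrist camera it gives the pose at the moment of the call.
- hand_in(): hands the job in, once; it reports no verdict.
The state is a dict: "clock": time; "joint_pos": joint angles; "joint_velocities": joint speeds; "tau": joint torques, N m; "position": TCP position; "ee_rot": TCP orientation; "ft_force": force on the tool from outside, world axes, zero at the start; "torque": the same for the moment, N m; "grip_width": opening from 0.0 (shut) to 1.0 (fully open).
Only numpy, scipy, OpenCV 4.12 (cv2) and the standard library are available. Lean on these libraries where they do the work, as an engineer would, in place of code of your own. Each camera call takes 0.05 s, during which the arm holds its last target. There are 200 camera calls.

## Working session

There is one attempt and no reset: what is moved stays moved. The work goes in short steps, Python scripts to look and compute and a tool call to move; the robot and the scene stay as the last step left them, time stands still between calls to the robot, and variables do not carry over. Pictures are saved under pics/ and viewed, about 8 in all and at most 12, crops included, and the job is handed in when it is done.

Besides the shell and the picture viewer there is one more tool, called after ">>>" as a command line: name --argument value ..., lists and objects as JSON in quotes. move_arm: Moves the arm, as the interface text tells. Its arguments: {"type":"object","properties":{"moves":{"type":"array","items":{"type":"array"}},"squeeze":{"type":"number"}},"required":["moves"]}

```bash
mkdir -p pics; python3 - <<'E'
from workcell import *
import cv2,numpy as np
o=get_obs();print({k:np.round(o[k],3) for k in('clock','position','ee_rot','ft_force','grip_width')})
for n in('top','side'):
    cv2.imwrite(f'pics/{n}0.png',camera(n)[:,:,::-1]);i=camera_info(n);print(n,i)
E
```

```text
{'clock': np.float64(0.0), 'position': array([ 0.188, -0.596,  0.23 ]), 'ee_rot': array([ 0.988,  0.152, -0.   , -0.001]), 'ft_force': array([-0.202, -0.634, -0.107]), 'grip_width': np.float64(1.001)}
top {'fx': 369.859322277618, 'fy': 369.859322277618, 'cx': 320.2380821503747, 'cy': 192.84950928640063, 'origin': array([0.33160449, 0.0182272 , 0.89724119]), 'rotation': array([-0.68393746,  0.72111748, -0.08047695,  0.07577987])}
side {'fx': 406.1185403528758, 'fy': 406.1185403528758, 'cx': 315.01158124037124, 'cy': 199.04300602714184, 'origin': array([0.4064286 , 0.85116768, 0.67684535]), 'rotation': array([-0.03601946,  0.88590331, -0.46134207,  0.03227107])}
```

View pics/top0.png

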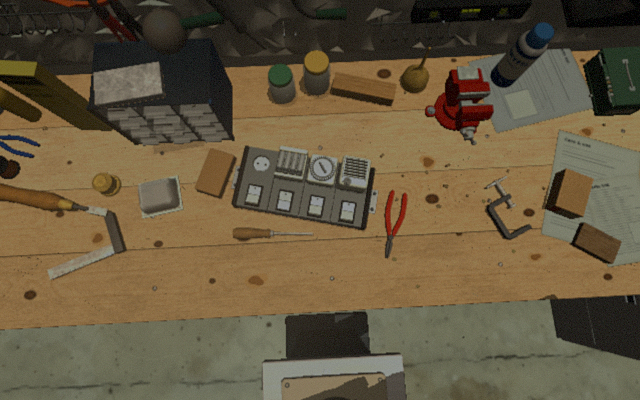

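View pics/side0.png

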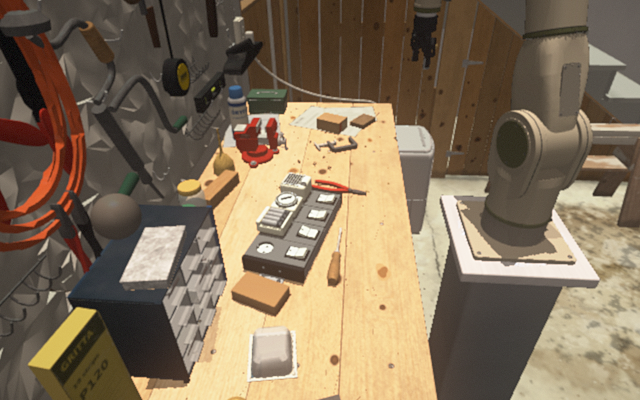

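The top view shows the rail from px 235 to 375. From the left, it holds the empty socket, the charger (cells), the timer (dial) and the heater (louvres). Their white rockers are near (255,195), (286,200), (316,206) and (347,211). The side view agrees. Next I'll measure the rockers.

```bash
cat > h.py <<'E'
import cv2,numpy as np
from scipy.spatial.transform import Rotation as R
def ray(i,p,z):
    d=R.from_quat(i['rotation']).apply([(p[0]-i['cx'])/i['fx'],(p[1]-i['cy'])/i['fy'],1]);o=i['origin']
    return o+d*(z-o[2])/d[2]
def proj(i,P):
    c=R.from_quat(i['rotation']).inv().apply(np.asarray(P)-i['origin'])
    return np.array([i['cx']+i['fx']*c[...,0]/c[...,2],i['cy']+i['fy']*c[...,1]/c[...,2]]).T
def blobs(im,box,thr=150,amin=60,amax=900):
    x0,y0,x1,y1=box;c=im[y0:y1,x0:x1].astype(int)
    m=((c.min(2)>thr)&(c.max(2)-c.min(2)<45)).astype(np.uint8)
    n,l,s,_=cv2.connectedComponentsWithStats(m)
    out=[]
    for k in range(1,n):
        if amin<s[k,4]<amax:
            ct=max(cv2.findContours((l==k).astype(np.uint8),0,2)[0],key=cv2.contourArea)
            r=cv2.minAreaRect(ct);out.append((np.array(r[0])+[x0,y0],r[1],r[2],s[k,4]))
    return out
E
python3 - <<'E'
from workcell import *
from h import *
big=[]
for n,box in(('top',(228,135,385,235)),('side',(235,165,350,280))):
    im=camera(n);i=camera_info(n)
    for b in blobs(im,box,130,30): print(n,np.round(b[0],1),np.round(b[1],1),round(b[2]),b[3],np.round(ray(i,b[0],.048),4))
    x0,y0,x1,y1=box;big.append(cv2.resize(im[y0:y1,x0:x1,::-1],(780,780*(y1-y0)//(x1-x0)) if n=='top' else (590,590),interpolation=cv2.INTER_CUBIC))
cv2.imwrite('pics/tc.png',big[0]);cv2.imwrite('pics/sc.png',big[1])
E
```

```text
top [293.4 149.3] [25.7  2.4] 10 60 [0.6337 0.0664 0.048 ]
top [261.  163.5] [11. 14.] 90 126 [0.6021 0.1454 0.048 ]
top [322.5 167. ] [17. 16.] 0 183 [ 0.5856 -0.0013  0.048 ]
top [357.7 181.6] [16.5  5.7] 11 85 [ 0.5451 -0.0826  0.048 ]
top [254.4 190. ] [10.6  6.9] 11 68 [0.5377 0.162  0.048 ]
top [284.7 195.8] [10.   6.9] 11 59 [0.5198 0.0911 0.048 ]
top [316.4 201.1] [10.6  7.1] 11 74 [0.5033 0.0175 0.048 ]
top [283.3 204.8] [10.7  7.1] 9 77 [0.4986 0.0952 0.048 ]
top [348.1 206.8] [11.   7.1] 9 76 [ 0.4859 -0.0558  0.048 ]
top [314.7 209.3] [10.   5.9] 9 39 [0.4841 0.0224 0.048 ]
top [346.3 215.1] [10.   5.5] 8 44 [ 0.4664 -0.0503  0.048 ]
side [295.6 180.9] [27.9 14.6] 9 278 [ 0.5706 -0.1324  0.048 ]
side [278.6 210.2] [26.3 48.2] 34 793 [0.5962 0.0117 0.048 ]
side [317.3 207.4] [27.7 41.6] 27 625 [ 0.4962 -0.0067  0.048 ]
side [338.4 239.4] [ 2.1 23.1] 7 33 [0.435  0.1182 0.048 ]
side [271.  277.5] [12.4  2.5] 11 31 [0.572  0.2513 0.048 ]
```

View pics/tc.png

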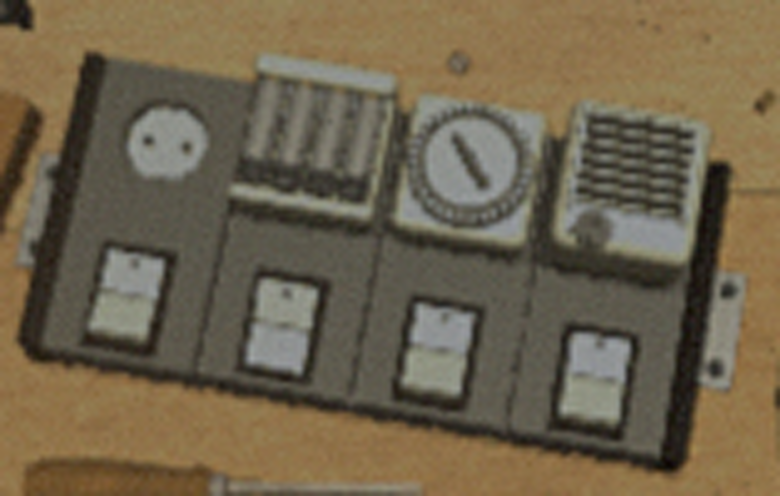

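View pics/sc.png

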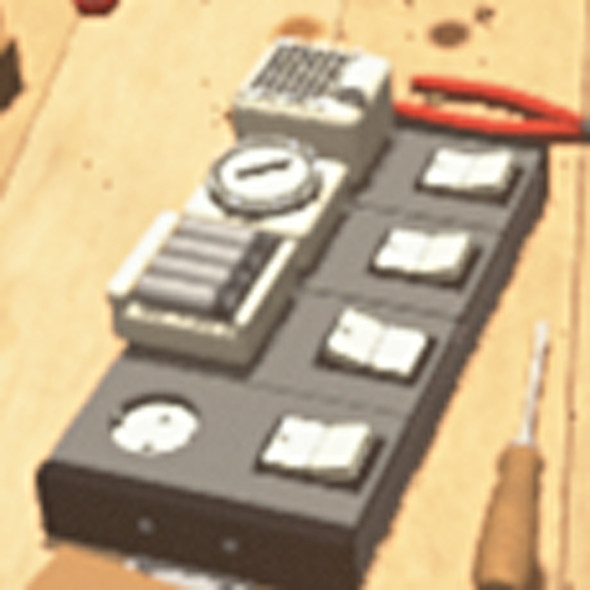

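```bash
cat >> h.py <<'E'
def nxt(o,target,yaw):
    r=R.from_quat(o['ee_rot']);want=R.from_matrix(np.array([[np.cos(yaw),np.sin(yaw),0],[np.sin(yaw),-np.cos(yaw),0],[0,0,-1]]).T.T)
    print('clock',o['clock'],'pos',np.round(o['position'],4),'F',np.round(o['ft_force'],1),'turn',np.round((r.inv()*want).as_rotvec(degrees=True),1),
      'shift(target tool axes)',np.round(want.inv().apply(target-o['position'])/.025,2))
E
python3 - <<'E'
from workcell import *
from h import *
t=np.array([[130,299],[284,327],[439,352],[597,379]])/4.968+[228,135]
s=np.array([[320,447],[378,345],[427,253],[472,172]])/5.13+[235,165]
k=np.array([1.5,.5,-.5,-1.5])*.075
def fit(P):
    c=P.mean(0);d=(P-c).T@k;yaw=np.arctan2(-d[0],d[1]);return c,yaw,np.linalg.norm(d)/(k@k)
for n,p in(('top',t),('side',s)):
    P=np.array([ray(camera_info(n),q,.046)[:2] for q in p]);c,y,sc=fit(P)
    print(n,np.round(P,4).tolist(),'c',c,'yaw',np.degrees(y),'scale',sc)
    print(' fit',np.round(c+np.outer(k,[-np.sin(y),np.cos(y)]),4).tolist())
nxt(get_obs(),np.array([.466,-.05,.1]),np.radians(-18))
E
```

```text
top [[0.5256, 0.1631], [0.5082, 0.0906], [0.4923, 0.0181], [0.4755, -0.0553]] c [0.50042878 0.05412733] yaw -12.850956112105782 scale 0.9954447248516618
 fit [[0.5255, 0.1638], [0.5088, 0.0907], [0.4921, 0.0176], [0.4754, -0.0556]]
side [[0.5266, 0.1665], [0.5083, 0.094], [0.4914, 0.0205], [0.4738, -0.0518]] c [0.49999242 0.05730099] yaw -13.53245128534368 scale 0.9985288247745245
 fit [[0.5263, 0.1667], [0.5088, 0.0938], [0.4912, 0.0208], [0.4737, -0.0521]]
clock 0.2 pos [ 0.1881 -0.5958  0.2309] F [-0.1 -0.4  0.1] turn [-0.   0.  35.5] shift(target tool axes) [  3.82 -24.2    5.23]
```

>>> move_arm --moves '[[[0, -1, 0], [0, 0, 7.6], 0], [[0, -1, 0], [0, 0, 7.6], 0], [[0, -1, 0], [0, 0, 7.6], 0], [[0, -1, 0], [0, 0, 7.8], 0], [[0, -1, 0], [0, 0, 0], 0]]'

```text
clock: 0.82
position: [0.1831, -0.4725, 0.2312]
ee_rot: [0.993, -0.115, -0.0, -0.0]
ft_force: [0.0, 0.3, -0.1]
grip_width: 0.003
```

```bash
python3 - <<'E'
from workcell import *
from h import *
o=get_obs();print(o['grip_width'])
nxt(o,np.array([.4609,-.0508,.1]),np.radians(-13.1))
E
```

```text
0.002642872162064906
clock 0.825 pos [ 0.1831 -0.4725  0.2312] F [ 0.   0.3 -0.1] turn [ 0.   0.  -0.1] shift(target tool axes) [  7.   -18.95   5.25]
```

>>> move_arm --moves '[[[0.6, -1, 0], [0, 0, 0], 0], [[0.6, -1, 0], [0, 0, 0], 0], [[0.6, -1, 0], [0, 0, 0], 0], [[0.6, -1, 0], [0, 0, 0], 0], [[0.6, -1, 0], [0, 0, 0], 0]]'

```text
clock: 1.45
position: [0.2852, -0.3677, 0.2313]
ee_rot: [0.993, -0.114, 0.0, 0.0]
ft_force: [-0.0, -0.5, 0.7]
grip_width: -0.001
```

>>> move_arm --moves '[[[0.5, -1, 0], [0, 0, 0], 0], [[0.5, -1, 0], [0, 0, 0], 0], [[0.5, -1, 0], [0, 0, 0], 0], [[0.5, -1, 0], [0, 0, 0], 0], [[0.5, -1, 0], [0, 0, 0], 0]]'

```text
clock: 2.08
position: [0.3742, -0.2601, 0.2313]
ee_rot: [0.993, -0.114, -0.0, 0.0]
ft_force: [0.4, -0.6, -0.2]
grip_width: -0.001
```

>>> move_arm --moves '[[[0.3, -1, 0], [0, 0, 0], 0], [[0.3, -1, 0], [0, 0, 0], 0], [[0.3, -1, 0], [0, 0, 0], 0], [[0.3, -1, 0], [0, 0, 0], 0], [[0.3, -1, 0], [0, 0, 0], 0]]'

```text
clock: 2.7
position: [0.4389, -0.1469, 0.2313]
ee_rot: [0.993, -0.114, -0.0, 0.0]
ft_force: [-0.1, 0.4, 1.0]
grip_width: 0.003
```

>>> move_arm --moves '[[[0, -1, 0.8], [0, 0, 0], 0], [[0, -1, 0.8], [0, 0, 0], 0], [[0, -1, 0.8], [0, 0, 0], 0], [[0, -1, 0.8], [0, 0, 0], 0], [[0, 0, 0], [0, 0, 0], 0]]'

```text
clock: 3.32
position: [0.4605, -0.0484, 0.1501]
ee_rot: [0.994, -0.112, -0.001, -0.0]
ft_force: [0.6, -0.1, 0.2]
grip_width: 0.002
```

```bash
python3 - <<'E'
from workcell import *
from h import *
o=get_obs();nxt(o,np.array([.4609,-.0508,.06]),np.radians(-13.1))
im=camera('wrist');i=camera_info('wrist');print(i)
x=camera('top');print(proj(camera_info('top'),o['position']))
y=camera('side')
a=cv2.resize(x[150:235,300:385],(400,400),interpolation=2);b=cv2.resize(y[120:220,260:360],(400,400),interpolation=2)
cv2.imwrite('pics/w1.png',im[:,:,::-1])
cv2.imwrite('pics/ts1.png',np.hstack([a,b])[:,:,::-1])
E
```

```text
clock 3.325 pos [ 0.4605 -0.0484  0.1501] F [ 0.6 -0.1  0.2] turn [-0.   0.1  0.2] shift(target tool axes) [0.04 0.09 3.6 ]
{'fx': 294.21105072457976, 'fy': 294.21105072457976, 'cx': 317.49956290521664, 'cy': 199.43813911298682, 'origin': array([ 0.5373712 , -0.06683328,  0.29326967]), 'rotation': array([-0.61427027,  0.77362949,  0.12176537, -0.09665738])}
[349.10528584 209.99317702]
```

View pics/w1.png

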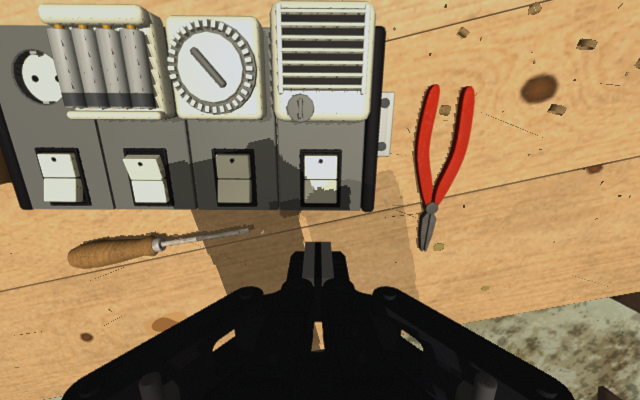

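The wrist view shows the four rockers at about 2x scale. The heater's V is near (321,179) and the charger's near (149,180). The shut fingertips are at (317,250). I'll ray-cast these as a check.

```bash
python3 - <<'E'
from workcell import *
from h import *
i=camera_info('wrist')
for p in((61,178.5),(149,180),(235,179),(321,179)): print(p,ray(i,p,.046))
print(proj(i,[[.4745,-.054,.046],[.5088,.092,.046],[.4609,-.0508,.05],[.5224,.0888,.05]]))
im=cv2.imread('pics/w1.png');cv2.imwrite('pics/w1c.png',cv2.resize(im[140:215,20:350],(792,180),interpolation=2))
E
```

```text
(61, 178.5) [0.52947285 0.16187062 0.046     ]
(149, 180) [0.51077092 0.08822468 0.046     ]
(235, 179) [0.4945328  0.01532495 0.046     ]
(321, 179) [ 0.4774601  -0.05723052  0.046     ]
[[318.151156   183.04933572]
 [145.85537182 183.10918214]
 [318.15033607 199.73449147]
 [140.26784331 168.24576315]]
```

View pics/w1c.png

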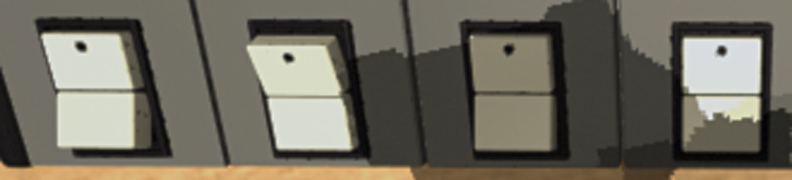

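>>> move_arm --moves '[[[0.11, 0.13, 0.9], [0, 0, 0], 0], [[0, 0, 0.9], [0, 0, 0], 0], [[0, 0, 0.9], [0, 0, 0], 0], [[0, 0, 0.9], [0, 0, 0], 0], [[0, 0, 0], [0, 0, 0], 0]]'

```text
clock: 4.1
position: [0.4624, -0.0549, 0.0607]
ee_rot: [0.993, -0.115, -0.001, 0.0]
ft_force: [0.4, -0.2, -0.3]
grip_width: -0.0
```

>>> move_arm --moves '[[[0, 0, 0.1], [0, 0, 0], 0], [[0, 0, 0.1], [0, 0, 0], 0], [[0, 0, 0.06], [0, 0, 0], 0], [[0, 0, 0], [0, 0, 0], 0]]'

```text
clock: 4.6
position: [0.4633, -0.0541, 0.0549]
ee_rot: [0.993, -0.114, 0.0, 0.0]
ft_force: [0.3, -0.6, -0.1]
grip_width: -0.002
```

>>> move_arm --moves '[[[0, 0, 0.06], [0, 0, 0], 0], [[0, 0, 0.06], [0, 0, 0], 0], [[0, 0, 0], [0, 0, 0], 0]]'

```text
clock: 4.97
position: [0.4633, -0.054, 0.0519]
ee_rot: [0.993, -0.114, 0.0, 0.0]
ft_force: [-1.3, -0.0, 2.5]
grip_width: -0.002
```

>>> move_arm --moves '[[[0, 0, 0.04], [0, 0, 0], 0], [[0, 0, 0], [0, 0, 0], 0]]'

```text
clock: 5.22
position: [0.4628, -0.0539, 0.0507]
ee_rot: [0.994, -0.114, -0.0, 0.0]
ft_force: [-3.1, 1.0, 2.9]
grip_width: 0.0
```

>>> move_arm --moves '[[[0, 0, 0.04], [0, 0, 0], 0], [[0, 0, 0], [0, 0, 0], 0]]'

```text
clock: 5.48
position: [0.4633, -0.0541, 0.0497]
ee_rot: [0.993, -0.114, 0.0, -0.0]
ft_force: [0.3, 0.6, 1.3]
grip_width: -0.001
```

>>> move_arm --moves '[[[0, 0, 0.04], [0, 0, 0], 0], [[0, 0, 0], [0, 0, 0], 0]]'

```text
clock: 5.72
position: [0.4633, -0.0541, 0.0487]
ee_rot: [0.993, -0.114, 0.0, -0.0]
ft_force: [0.3, 0.1, -0.7]
grip_width: -0.003
```

The force rose to about 4 N and then dropped away, so the heater rocker has snapped over. I'll lift, move above the charger rocker and check on the way.

>>> move_arm --moves '[[[0, 0, -0.8], [0, 0, 0], 0], [[0, 0, -1], [0, 0, 0], 0], [[0, 0, -1], [0, 0, 0], 0], [[0, 0, -1], [0, 0, 0], 0], [[0, 0, 0], [0, 0, 0], 0]]'

```text
clock: 6.35
position: [0.4644, -0.0542, 0.1454]
ee_rot: [0.993, -0.114, 0.002, 0.0]
ft_force: [0.0, -0.5, -1.0]
grip_width: -0.002
```

```bash
python3 - <<'E'
from workcell import *
from h import *
o=get_obs();nxt(o,np.array([.5231,.0873,.06]),np.radians(-13.1))
im=camera('wrist');cv2.imwrite('pics/w2.png',cv2.resize(im[120:260,0:420,::-1],(798,266),interpolation=2))
E
```

```text
clock 6.35 pos [ 0.4644 -0.0542  0.1454] F [ 0.  -0.5 -1. ] turn [ 0.  -0.2  0. ] shift(target tool axes) [ 1.   -6.05  3.42]
```

View pics/w2.png

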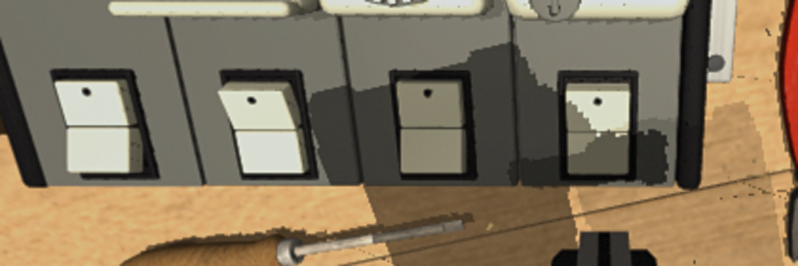

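The heater rocker's far face now stands up at (598,85 in the crop), as the charger's does. The other rockers are unchanged. Now the charger.

>>> move_arm --moves '[[[0.2, -1, 0], [0, 0, 0], 0], [[0.2, -1, 0], [0, 0, 0], 0], [[0.2, -1, 0], [0, 0, 0], 0], [[0.2, -1, 0], [0, 0, 0], 0], [[0.2, -1, 0], [0, 0, 0], 0]]'

```text
clock: 7.02
position: [0.5156, 0.0627, 0.1425]
ee_rot: [0.993, -0.114, -0.001, 0.0]
ft_force: [0.1, -0.2, -0.3]
grip_width: 0.001
```

>>> move_arm --moves '[[[0, -1, 0], [0, 0, 0], 0], [[0, 0, 0], [0, 0, 0], 0]]'

```text
clock: 7.28
position: [0.5209, 0.0885, 0.1426]
ee_rot: [0.994, -0.112, -0.001, -0.0]
ft_force: [-0.5, 0.2, -0.1]
grip_width: 0.001
```

```bash
python3 - <<'E'
from workcell import *
from h import *
o=get_obs();nxt(o,np.array([.5231,.0873,.06]),np.radians(-13.1))
im=camera('wrist');i=camera_info('wrist');print(proj(i,[[.5095,.0905,.046],[.476,-.0555,.046],[.5231,.0873,.05]]))
cv2.imwrite('pics/w3.png',im[:,:,::-1])
E
```

```text
clock 7.275 pos [0.5209 0.0885 0.1426] F [-0.5  0.2 -0.1] turn [-0.   0.1  0.2] shift(target tool axes) [0.1  0.03 3.31]
[[317.33314418 213.75834457]
 [490.17323912 213.26536167]
 [317.37029154 199.86007959]]
```

View pics/w3.png

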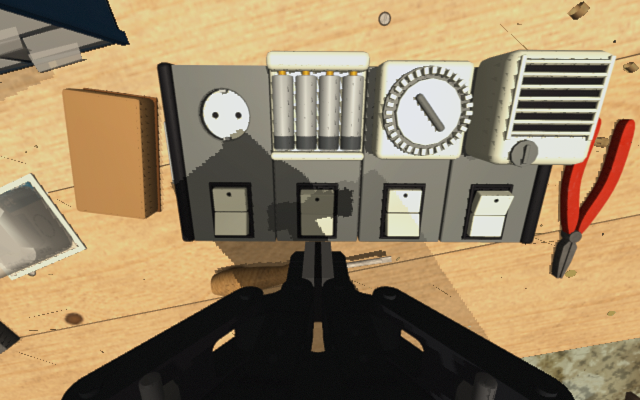

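The heater rocker (490,214) is now tilted with its far face raised, so it is off. The charger's V is at about (318,211), and my prediction was (317,213.8). Descending now.

>>> move_arm --moves '[[[0.1, 0, 0.9], [0, 0, 0], 0], [[0, 0, 0.9], [0, 0, 0], 0], [[0, 0, 0.9], [0, 0, 0], 0], [[0, 0, 0.7], [0, 0, 0], 0], [[0, 0, 0], [0, 0, 0], 0]]'

```text
clock: 7.95
position: [0.5229, 0.085, 0.0575]
ee_rot: [0.993, -0.114, -0.001, 0.0]
ft_force: [0.2, 0.3, 0.4]
grip_width: 0.0
```

>>> move_arm --moves '[[[0, 0, 0.1], [0, 0, 0], 0], [[0, 0, 0.06], [0, 0, 0], 0], [[0, 0, 0], [0, 0, 0], 0]]'

```text
clock: 8.32
position: [0.5242, 0.0858, 0.0552]
ee_rot: [0.993, -0.114, 0.0, 0.0]
ft_force: [0.0, 0.0, -0.2]
grip_width: 0.004
```

>>> move_arm --moves '[[[0, 0, 0.04], [0, 0, 0], 0], [[0, 0, 0], [0, 0, 0], 0]]'

```text
clock: 8.57
position: [0.5239, 0.0858, 0.0539]
ee_rot: [0.993, -0.114, 0.0, 0.0]
ft_force: [-0.4, 0.1, -0.4]
grip_width: 0.001
```

>>> move_arm --moves '[[[0, 0, 0.06], [0, 0, 0], 0], [[0, 0, 0.06], [0, 0, 0], 0], [[0, 0, 0], [0, 0, 0], 0]]'

```text
clock: 8.95
position: [0.5245, 0.0858, 0.0511]
ee_rot: [0.993, -0.114, 0.001, -0.0]
ft_force: [1.0, -0.5, 3.3]
grip_width: 0.002
```

>>> move_arm --moves '[[[0, 0, 0.04], [0, 0, 0], 0], [[0, 0, 0], [0, 0, 0], 0]]'

```text
clock: 9.2
position: [0.5238, 0.0859, 0.0497]
ee_rot: [0.993, -0.114, -0.0, 0.0]
ft_force: [0.6, 0.1, -0.1]
grip_width: -0.0
```

>>> move_arm --moves '[[[0, 0, 0.04], [0, 0, 0], 0], [[0, 0, 0], [0, 0, 0], 0]]'

```text
clock: 9.45
position: [0.5233, 0.0858, 0.0483]
ee_rot: [0.993, -0.114, -0.001, 0.0]
ft_force: [0.0, -0.3, 0.4]
grip_width: -0.001
```

It snapped over. I'll draw clear, up and then back.

>>> move_arm --moves '[[[0, 0, -0.8], [0, 0, 0], 0], [[0, 0, -1], [0, 0, 0], 0], [[0, 0, -1], [0, 0, 0], 0], [[0, 0, -1], [0, 0, 0], 0], [[0, 0, -1], [0, 0, 0], 0]]'

```text
clock: 10.07
position: [0.5239, 0.0861, 0.1711]
ee_rot: [0.994, -0.114, 0.001, -0.0]
ft_force: [0.0, -0.5, 0.3]
grip_width: -0.006
```

>>> move_arm --moves '[[[-0.4, 0.8, -0.5], [0, 0, 0], 0], [[-0.4, 0.8, -0.5], [0, 0, 0], 0], [[-0.4, 0.8, 0], [0, 0, 0], 0], [[-0.4, 0.5, 0], [0, 0, 0], 0], [[0, 0, 0], [0, 0, 0], 0]]'

```text
clock: 10.7
position: [0.4683, 0.0238, 0.195]
ee_rot: [0.993, -0.114, 0.001, 0.0]
ft_force: [-0.5, 0.1, -0.2]
grip_width: 0.001
```

>>> move_arm --moves '[[[0, 0, 0], [0, 0, 0], 0], [[0, 0, 0], [0, 0, 0], 0]]'

```text
clock: 10.95
position: [0.4689, 0.025, 0.1941]
ee_rot: [0.994, -0.113, 0.0, -0.0]
ft_force: [0.3, -0.4, -0.6]
grip_width: -0.003
```

```bash
python3 - <<'E'
from workcell import *
from h import *
im=camera('wrist');s=camera('side')
a=cv2.resize(im[40:340,60:560],(600,360))
b=cv2.resize(s[165:280,235:350],(360,360),interpolation=2)
c=np.hstack([a,b]);cv2.imwrite('pics/end.png',cv2.resize(c,(800,300))[:,:,::-1]);print(get_obs()['joint_velocities'].round(3))
E
```

```text
[ 0.001  0.     0.001  0.003 -0.    -0.001 -0.   ]
```

View pics/end.png

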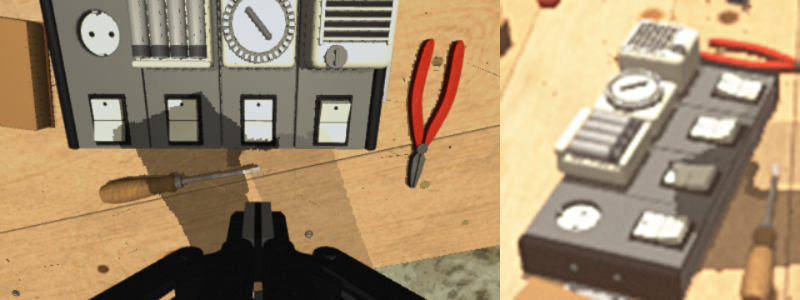

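The heater's far face is raised, so it is off. The tools are where they were. The charger rocker is in shadow, so I'll brighten a crop of it to check.

```bash
python3 - <<'E'
from workcell import *
from h import *
im=camera('wrist');i=camera_info('wrist')
p=proj(i,[[.5095,.0905,.046],[.476,-.0555,.046],[.529,.163,.046]]);x0,x1=int(p[2,0])-30,int(p[1,0])+35;y=int(p[0,1])
c=im[y-35:y+35,x0:x1];c=(255*(c/255.)**.5).astype(np.uint8)
cv2.imwrite('pics/end2.png',cv2.resize(c,(790,790*70//(x1-x0)),interpolation=2)[:,:,::-1])
E
```

```text
(no output)
```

View pics/end2.png

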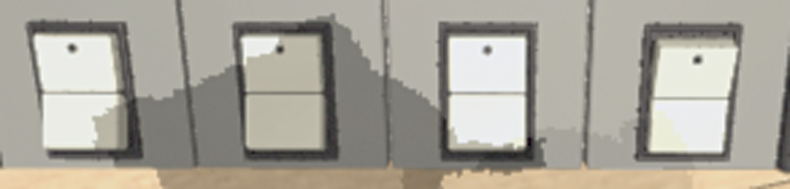

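The charger rocker now looks like the "on" timer and spare rockers, with its far face level and the pip at (280,48). Only the heater's far face is raised. Handing in.

```bash
python3 -c "
from workcell import *
print(hand_in())"
```

```text
the job is handed in; nothing more can be done
None
```

I switched the fan heater's socket off first, then the battery charger's socket on, each with a light press of the shut fingertips. The measured force reached about 4 N before each rocker snapped over.

The last pictures show the heater rocker off and the charger rocker on. The dial timer's and empty socket's rockers still look on, as at the start, and the screwdriver, pliers and devices appear undisturbed. The sanding block was only partly in view.

The hand stopped about 150 mm above the rail, touching nothing, at about 11 s on the robot's clock. The position measurements from the three cameras differed by 2–5 mm, so I pressed at their rough average. No check failed.

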